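# Tap the plaster mould half home against the hidden stop

## Robot

A 6-joint arm with a two-finger parallel gripper is mounted at the origin on the work surface. World frame = base frame: x ahead of the robot, y to its left, z up, the work surface at z = 0. Lengths are in m, angles in rad, forces in N, time in s.
With the tool pointing down it reaches from about 0.325 to 0.9 m from the base axis. Payload 3.5 kg.
Tool frame: the origin (TCP) lies midway between the tips of the shut fingers; the grasp point (between the pads) lies 19 mm behind it; z points along the fingers, y is the line along which they close (so a half turn about z gives the same grasp; the last joint's range is limited). The gripper opens to 85 mm and grips with 20 to 120 N. Pads are 22 mm wide; open, the fingers measure 114 mm over their backs; the gripper's body (76 mm by 85 mm) begins 54 mm behind the grasp point. The pads swing forward as they close: fully open they stand 13 mm farther back than shut.
Start: joints at [1.183, 0.276, -0.026, 1.268, 0, 1.467], TCP at [0.176, 0.6, 0.231] pointing down, gripper open.
Joint ranges: [-3.12, 3.12], [-0.85, 1.88], [-1.08, 1.24], [-1.95, 2.15], [-1.57, 1.53], [-3.14, 3.14]. Speed limits (rad/s): [2.57, 2.57, 3.14, 3.14, 3.14, 3.14].

## Interface

Orientations are given as a 3x3 rotation matrix whose columns are the frame's x, y, z axes.
In Python, from rig import robot gives the robot as it stands. The module is installed in compiled form; this text tells all that it offers.
- The arm moves only by the tool move_arm, never from a script. Its argument "moves" is a list of rows, each an object of numbers: "dx", "dy", "dz": the shift along the world's x, y, z normalised to -1 to 1, where 1 is 0.15 m; "roll": the turn about the world's z normalised to -1 to 1, where 1 is 90 degrees; "grip": the gripper command: -1 is shut, 1 is fully open, values between are in proportion. A call has 1 to 8 rows; each row is the pose to reach, as a shift and turn from the pose commanded when the call began; what a row does not reach only later rows make up. A row lasts 1/10 s, in which the tool goes at most 50 mm and 8.59 degrees, less where a joint would pass 70% of its speed; a pose out of reach is approached as far as the arm can. A call with a number of a shift or a turn outside -1 to 1 is refused whole. A call with a gripper value outside its range is refused whole. The fingers move at their own pace and stop on an object; the grip force is fixed at half the most. Time passes only in rows, so rows that repeat a pose let the fingers close. It gives the time, the measured TCP pose, the force, the opening and the grip force at its end, in the units of the state.
- robot.state(): the state, without advancing time (a new reading comes with each control period).
- robot.camera(name): name is "scene" or "top" or "wrist"; returns a dict with "frame" (384x512x3 uint8, blue, green, red), "range_z" (384x512 float32, m along the optical axis (not along the pixel's ray), 0 where there is no reading), "fx", "fy", "cx", "cy" (pixels), "world_from_camera" (4x4, takes a point from camera to world coordinates); the wrist camera has in their place "T_tool_cam" (4x4, takes a point from camera to tool coordinates, whose origin is the TCP and whose axes are the flange's). Camera axes: x right, y down, z forward; pixel columns grow to the right and rows downward; lengths in m; the calibration is good to about 2 mm. A picture is of the moment at which its call begins: read the wrist's pose just before it.
- robot.hand_in(): hands the job in; it is judged then, once.
The state is a dict: "t": time; "joint_pos": joint angles; "dq": joint speeds; "joint_torque": joint torques, N m; "tcp_pos": TCP position; "orientation": TCP orientation; "wrist_force": force on the tool from outside, world axes, zero at the start; "moment": the same for the moment, N m; "opening": finger opening in m; "gripper_force": force on a finger pad.
Only numpy, scipy, OpenCV 4.12 (cv2) and the standard library are available. Lean on these libraries where they do the work, as an engineer would, in place of code of your own. Each camera call takes 0.05 s, during which the arm holds its last target. There are 200 camera calls.

## Task

Pick up the wooden tapping block by its handle and with it nudge the plaster mould half along the cradle, into the plywood tunnel, until it rests against the stop hidden inside. Use short gentle taps of about two centimetres, drawing the tool a little clear of the mould after each, touch the mould only with the tool, and quit as soon as you feel the stop: it is held by friction only and must not be driven back. Then lay the tapping block down on the table, clear of the cradle, leaving the jug and the round moulds where they are.

Things in the scene. Friction and masses are not known exactly. Their poses are not given: they have to be found in the camera images.
- cradle: Plywood cradle fixed to the table, 320 (x) x 140 mm, base board 12 mm thick. Origin: centre of its underside. +x: the way the mould slides, roughly away from the robot. x = -160 to 30 mm: two low rails, inner faces at y = +-53 mm, tops 30 mm above the table. x = 30 to 160 mm: a tunnel, same inner width, ceiling 92 mm and top 104 mm above the table, open only at x = 30 mm.
- stop_face (a point): Middle of the near face of the stop, an aluminium block 98 mm wide hidden in the tunnel; x axis as the cradle's. Its place differs from run to run: x = 80 to 115 mm in the cradle's frame. It slides back along the cradle only when pushed with more than about 15 N and stays where it is pushed.
- mould_centre (a point): Centre of the plaster mould half, a white block 100 x 100 x 70 mm high with a grey-stained mouth on top, loose on the cradle's base board between the rails (3 mm play each side). x axis as the cradle's; near face at x = -50 mm, far face, which meets the stop, at x = +50 mm.
- tapper_centre (a point): Centre of the wooden tapping block, mid-handle, 25 mm above the table as it lies. 160 mm long in x: handle 26 x 26 mm, free from x = -60 to +50 mm; head 30 x 60 (y) x 50 (z) mm at the +x end, striking face at x = +80 mm; end block 20 x 40 x 50 mm at the -x end. It lies on head and end block, +x roughly away from the robot, left or right of the cradle. 0.18 kg.
- tapper_face (a point): Centre of the striking face, the +x end of the tapping block.
- jug: Bystander: white plastic jug, open, 96 mm across, 125 mm high, handle at its +y side; origin at the centre of its underside.
- round_mould_a: Bystander: round plaster mould, 170 mm across, 95 mm high; origin at the centre of its underside.
- round_mould_b: Bystander: round plaster mould, 140 mm across, 80 mm high; origin at the centre of its underside.
- mould: The same mould half, cast hollow; origin at the centre of its underside. 0.33 to 0.57 kg; sliding it takes roughly 3 to 10 N. It starts 50 to 110 mm short of the stop; when home, its near face still stands 15 to 50 mm out of the tunnel.
- tapper: The same tapping block; origin under the middle of its handle, at table height as it lies (25 mm below its centre).

How it is judged:
On the way, in this order (a step that is already met when the one before it is completed fails the run):
1. the tapping block is picked up: its centre is more than 45 mm above the table (height (world z) of tapper_centre above 0.045 m), for 0.2 s.
2. a pause between taps: the mould has been moved in at least 10 mm, is still at least 8 mm short of the stop, stands still, and the striking face is drawn back at least 5 mm from it (distance of mould_centre from where it was at the start of the episode above 0.01 m and x of mould_centre in the frame of stop_face below -0.058 m and linear speed of mould below 0.01 m/s and x of tapper_face in the frame of mould_centre below -0.055 m), for 0.1 s.
3. the mould's far face is within 4 mm of the stop, at rest, and the striking face is drawn back at least 5 mm (x of mould_centre in the frame of stop_face above -0.054 m and linear speed of mould below 0.01 m/s and x of tapper_face in the frame of mould_centre below -0.055 m), for 0.1 s.
At the end, for the whole second after the job is handed in: The mould's far face is within 4 mm of the stop, the stop is within 6 mm of where it began, and the tapping block lies at rest on the table (centre lower than 34 mm), touching neither cradle nor mould (x of mould_centre in the frame of stop_face above -0.054 m and distance of stop_face from where it was at the start of the episode below 0.006 m and linear speed of mould below 0.01 m/s and height (world z) of tapper_centre below 0.034 m and linear speed of tapper below 0.02 m/s and contact force between tapper and cradle below 0.05 N and contact force between tapper and mould below 0.05 N).
It fails at once if the stop is driven back more than 6 mm (distance of stop_face from where it was at the start of the episode above 0.006 m).
It fails at once if the mould is touched by the fingers or the arm (contact force between any of the fingers, the arm and mould above 0.3 N).
It fails at once if the mould is knocked along faster than 0.3 m/s (not gently) (linear speed of mould above 0.3 m/s).
It fails at once if the jug or a round mould is moved more than 20 mm (distance of any of jug, round_mould_a, round_mould_b from where it was at the start of the episode above 0.02 m).
It also fails if it takes over 64 s, if anything falls off the work surface, if the arm or the gripper's body presses on something with over 40 N, if the wrist force passes 120 N, or if a joint passes its speed limit or range.

## Working session

There is one attempt and no reset: what is moved stays moved. The work goes in short steps, Python scripts to look and compute and a tool call to move; the robot and the scene stay as the last step left them, time stands still between calls to the robot, and variables do not carry over. Pictures are saved under pics/ and viewed, at most 10 in all, crops included, and the job is handed in when it is done.

Besides the shell and the picture viewer there is one more tool, called after "Call:" by a JSON object that holds its "fn" and its "kwargs", one argument or row to a line. move_arm: Moves the arm, as the interface text tells. Its arguments: {"type":"object","properties":{"moves":{"type":"array"}},"required":["moves"]}

```bash
mkdir -p pics; cat > h.py <<'E'
import numpy as np,cv2
from rig import robot
def pts(c):
    z=c["range_z"];v,u=np.indices(z.shape)
    p=np.stack([(u-c["cx"])/c["fx"]*z,(v-c["cy"])/c["fy"]*z,z,np.ones_like(z)],-1)
    w=p@np.array(c["world_from_camera"]).T
    w=w[...,:3]; w[z<=0]=np.nan
    return w
E
python3 - <<'E'
from h import *
s=robot.state();print(s["t"],s["tcp_pos"],s["wrist_force"])
ims=[]
for n in("scene","top"):
    c=robot.camera(n);ims.append(c["frame"]);np.savez("c_"+n,**c)
    print(n,c["world_from_camera"],c["fx"])
    cv2.imwrite(f"pics/{n}0.png",c["frame"])
E
```

```text
0.0 [0.17534162 0.59909509 0.23014324] [-0.01800514 -0.32788369 -0.10637368]
scene [[ 0.46102294  0.6015403  -0.65238571  1.26377112]
 [ 0.88738434 -0.31034294  0.34093443 -0.35686582]
 [ 0.0026225  -0.73609546 -0.67687266  0.78049067]
 [ 0.          0.          0.          1.        ]] 381.71977256393876
top [[-0.00854001 -0.9884392   0.15137707  0.4221356 ]
 [-0.99983675  0.01085107  0.01444746 -0.00284048]
 [-0.01592304 -0.15122897 -0.9883705   1.14438478]
 [ 0.          0.          0.          1.        ]] 398.14834369173326
```

View pics/top0.png

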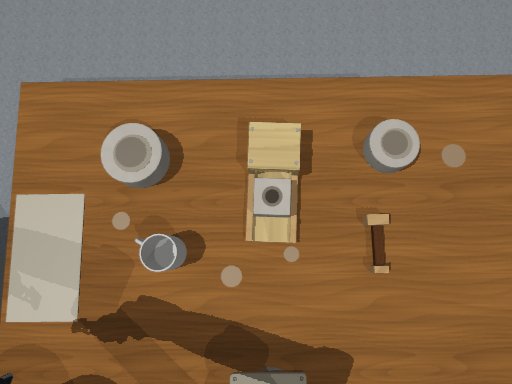

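View pics/scene0.png

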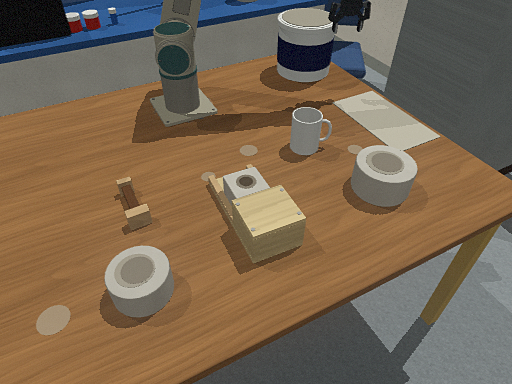

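The top view shows the tapper at (378,245), right of the cradle. The tunnel top is at (274,147), the mould at (272,197), the jug at (163,253), and the round moulds at (135,153) and (393,143). Next I'll take metric positions from the depth bands.

```bash
python3 - <<'E'
from h import *
c=dict(np.load("c_top.npz"));w=pts(c)
v,u=np.indices(w.shape[:2])
def rect(name,z0,z1,u0,u1,v0,v1):
    m=(w[...,2]>z0)&(w[...,2]<z1)&(u>=u0)&(u<=u1)&(v>=v0)&(v<=v1)
    m=cv2.morphologyEx(m.astype(np.uint8),cv2.MORPH_OPEN,np.ones((2,2)))
    n,l,st,_=cv2.connectedComponentsWithStats(m)
    for k in range(1,n):
        if st[k,4]<40: continue
        P=w[l==k]; r=cv2.minAreaRect((P[:,:2]*1000).astype(np.float32))
        print(name,st[k,4],"c",np.round(r[0],1),"size",np.round(r[1],1),"ang",round(r[2],2),"z",np.round(np.median(P[:,2]),4))
rect("tunnel",.095,.115,235,315,110,250)
rect("mould",.074,.09,235,315,165,250)
rect("rails",.022,.038,235,315,165,250)
rect("board",.006,.018,235,315,165,250)
rect("tapends",.043,.058,355,400,205,280)
rect("taphandle",.030,.042,355,400,205,280)
rect("tapall",.025,.058,355,400,205,280)
print("table z",np.nanmedian(w[290:310,330:400,2]))
rect("jug",.11,.14,130,200,220,290); rect("A",.085,.105,90,180,110,200); rect("B",.07,.09,350,430,110,180)
E
```

```text
tunnel 2452 c [689.9 -62.9] size [101.6 217.1] ang 43.96 z nan
mould 1355 c [556.4 -40.3] size [ 64.6 146.4] ang 43.06 z nan
rails 411 c [552.6  42.4] size [ 19.6 190.6] ang 87.43 z nan
rails 416 c [nan nan] size [0. 0.] ang 0.0 z nan
board 303 c [641.1 -22.3] size [104.1  37.5] ang 87.07 z 0.0127
board 930 c [488.2 -14.7] size [106.2  71. ] ang 87.49 z nan
tapends 239 c [ 511.7 -314.8] size [29.  75.3] ang 3.2 z nan
tapends 109 c [ 375.7 -316.8] size [53.6 21.1] ang 89.47 z 0.0499
taphandle 387 c [ 441.3 -314.2] size [109.1  38.5] ang 3.75 z nan
tapall 805 c [ 445.1 -317.6] size [162.1  77.6] ang 3.32 z nan
table z 1.7071081678254885e-05
jug 284 c [419.2 277.6] size [ 93.7 109.9] ang 73.98 z 0.116
A 2943 c [685.8 367.6] size [128.6 162.3] ang 53.9 z nan
B 1979 c [nan nan] size [0. 0.] ang 0.0 z nan
```

```bash
cat >> h.py <<'E'
def comp(w,z0,z1,u0,u1,v0,v1,amin=100):
    v,u=np.indices(w.shape[:2])
    m=(w[...,2]>z0)&(w[...,2]<z1)&(u>=u0)&(u<=u1)&(v>=v0)&(v<=v1)
    n,l,st,_=cv2.connectedComponentsWithStats(m.astype(np.uint8),connectivity=4)
    return [w[l==k] for k in range(1,n) if st[k,4]>amin]
def desc(name,P,yaw=None):
    r=cv2.minAreaRect((P[:,:2]*1000).astype(np.float32))
    q=P[:,:2]-P[:,:2].mean(0); U=np.linalg.svd(q,full_matrices=False)[2][0]; U*=np.sign(U[0])
    print(name,len(P),"mean",np.round(P.mean(0)*1e3,1),"rect",np.round(r[0],1),np.round(r[1],1),round(r[2],2),"pca",np.round(np.degrees(np.arctan2(U[1],U[0])),2))
E
python3 - <<'E'
from h import *
c=dict(np.load("c_top.npz"));w=pts(c)
for n,a in dict(tunnel=(.1,.109,235,315,110,250),mould=(.078,.086,235,315,170,250),rails=(.027,.033,235,315,165,250),board=(.009,.015,235,315,165,250),ends=(.047,.053,355,400,205,280,40),handle=(.034,.041,355,400,205,280),all=(.03,.053,355,400,205,280)).items():
    for P in comp(w,*a): desc(n,P)
# camera intensity lines: tunnel edges etc. via second view
E
```

```text
tunnel 2404 mean [709.4 -22.4 104.3] rect [709.8 -22.5] [140.1 130.7] 87.41 pca 88.78
mould 1275 mean [575.1 -15.2  82.3] rect [575.9 -14.7] [99.7 99. ] 89.03 pca -53.32
rails 336 mean [551.1  46.4  30.1] rect [553.   46.5] [ 17.1 187.3] 87.3 pca -2.72
rails 341 mean [547.3 -76.4  30.1] rect [547.7 -76.3] [ 17.1 189.9] 87.25 pca -3.07
board 243 mean [650.4 -20.3  12.1] rect [650.9 -20.4] [104.8  23.9] 87.19 pca 87.53
board 778 mean [490.9 -13.   12. ] rect [491.4 -11.4] [104.9  73.7] 88.95 pca 87.72
ends 201 mean [ 513.  -304.6   49.9] rect [ 513.1 -304.5] [58.7 27.8] 89.52 pca 89.97
ends 86 mean [ 378.6 -308.3   50.1] rect [ 379.6 -306.9] [37.9 18.6] 89.95 pca 89.7
handle 348 mean [ 443.  -305.9   37.8] rect [ 443.2 -306.3] [109.3  27. ] 0.76 pca 0.89
all 748 mean [ 455.2 -304.7   42.7] rect [ 448.8 -304.8] [157.3  59.7] 0.29 pca 1.28
```

```bash
python3 - <<'E'
from h import *
s=robot.state();print(np.round(s["orientation"],4),np.round(s["joint_pos"],3),s["opening"],s["tcp_pos"])
E
```

```text
[[-9.597e-01  2.810e-01 -8.000e-04]
 [ 2.810e-01  9.597e-01 -1.900e-03]
 [ 2.000e-04 -2.000e-03 -1.000e+00]] [ 1.183  0.277 -0.028  1.268 -0.     1.467] 0.08525378569874371 [0.1753713  0.59915452 0.23023776]
```

Call:
{"fn": "move_arm", "kwargs": {
  "moves": [
    {"dx": 0.3,"dy": -0.3,"dz": 0,"grip": 1},
    {"dx": 0.6,"dy": -0.6,"dz": 0,"grip": 1},
    {"dx": 0.9,"dy": -0.9,"dz": 0,"grip": 1},
    {"dx": 1,"dy": -1,"dz": 0,"grip": 1}
  ]
}}

```text
$.moves[0]: bad value
```

Call:
{"fn": "move_arm", "kwargs": {
  "moves": [
    {"dx": 0.3,"dy": -0.3,"dz": 0,"roll": 0.05,"grip": 1},
    {"dx": 0.6,"dy": -0.6,"dz": 0,"roll": 0.1,"grip": 1},
    {"dx": 0.8,"dy": -0.8,"dz": 0,"roll": 0.15,"grip": 1},
    {"dx": 1,"dy": -1,"dz": 0,"roll": 0.192,"grip": 1}
  ]
}}

```text
t: 0.5
tcp_pos: [0.3177, 0.4568, 0.2308]
orientation: [[-1.0, -0.021, -0.0], [-0.021, 1.0, -0.001], [0.0, -0.001, -1.0]]
wrist_force: [1.4, 0.9, -0.2]
opening: 0.0855
gripper_force: 0.0
```

Call:
{"fn": "move_arm", "kwargs": {
  "moves": [
    {"dx": 0.2,"dy": -0.3,"dz": 0,"roll": 0,"grip": 1},
    {"dx": 0.4,"dy": -0.6,"dz": 0,"roll": 0,"grip": 1},
    {"dx": 0.6,"dy": -0.9,"dz": 0,"roll": 0,"grip": 1},
    {"dx": 0.6,"dy": -1,"dz": 0,"roll": 0,"grip": 1}
  ]
}}

```text
t: 0.9
tcp_pos: [0.4089, 0.3056, 0.231]
orientation: [[-1.0, -0.014, 0.001], [-0.014, 1.0, -0.001], [-0.001, -0.001, -1.0]]
wrist_force: [-1.0, 0.2, -0.1]
opening: 0.0855
gripper_force: 0.0
```

Call:
{"fn": "move_arm", "kwargs": {
  "moves": [
    {"dx": 0.1,"dy": -0.3,"dz": 0,"roll": 0,"grip": 1},
    {"dx": 0.2,"dy": -0.6,"dz": 0,"roll": 0,"grip": 1},
    {"dx": 0.2,"dy": -0.9,"dz": 0,"roll": 0,"grip": 1},
    {"dx": 0.2,"dy": -1,"dz": 0,"roll": 0,"grip": 1}
  ]
}}

```text
t: 1.3
tcp_pos: [0.4365, 0.1551, 0.2307]
orientation: [[-1.0, -0.013, -0.002], [-0.013, 1.0, -0.001], [0.002, -0.001, -1.0]]
wrist_force: [-0.9, 0.9, -0.2]
opening: 0.0853
gripper_force: 0.0
```

Call:
{"fn": "move_arm", "kwargs": {
  "moves": [
    {"dx": 0,"dy": -0.3,"dz": 0,"roll": 0,"grip": 1},
    {"dx": 0,"dy": -0.6,"dz": 0,"roll": 0,"grip": 1},
    {"dx": 0,"dy": -0.9,"dz": 0,"roll": 0,"grip": 1},
    {"dx": 0,"dy": -1,"dz": 0,"roll": 0,"grip": 1}
  ]
}}

```text
t: 1.7
tcp_pos: [0.4365, 0.0054, 0.231]
orientation: [[-1.0, -0.013, -0.001], [-0.013, 1.0, -0.001], [0.001, -0.001, -1.0]]
wrist_force: [-0.4, 0.3, -0.4]
opening: 0.0854
gripper_force: 0.0
```

Call:
{"fn": "move_arm", "kwargs": {
  "moves": [
    {"dx": 0,"dy": -0.3,"dz": 0,"roll": 0,"grip": 1},
    {"dx": 0,"dy": -0.6,"dz": 0,"roll": 0,"grip": 1},
    {"dx": 0,"dy": -0.9,"dz": 0,"roll": 0,"grip": 1},
    {"dx": 0,"dy": -1,"dz": 0,"roll": 0,"grip": 1}
  ]
}}

```text
t: 2.1
tcp_pos: [0.4369, -0.1449, 0.2311]
orientation: [[-1.0, -0.013, 0.0], [-0.013, 1.0, -0.001], [-0.0, -0.001, -1.0]]
wrist_force: [0.3, 0.3, -1.1]
opening: 0.0855
gripper_force: 0.0
```

Call:
{"fn": "move_arm", "kwargs": {
  "moves": [
    {"dx": 0,"dy": -0.3,"dz": 0,"roll": 0,"grip": 1},
    {"dx": 0,"dy": -0.6,"dz": 0,"roll": 0,"grip": 1},
    {"dx": 0,"dy": -0.9,"dz": 0,"roll": 0,"grip": 1},
    {"dx": 0,"dy": -1,"dz": 0,"roll": 0,"grip": 1},
    {"dx": 0,"dy": -1,"dz": 0,"roll": 0,"grip": 1}
  ]
}}

```text
t: 2.6
tcp_pos: [0.4369, -0.2929, 0.2308]
orientation: [[-1.0, -0.014, -0.001], [-0.014, 1.0, 0.001], [0.001, 0.001, -1.0]]
wrist_force: [0.8, 1.4, -0.1]
opening: 0.0856
gripper_force: 0.0
```

Call:
{"fn": "move_arm", "kwargs": {
  "moves": [
    {"dx": 0.08,"dy": -0.087,"dz": 0,"roll": 0.0,"grip": 1},
    {"dx": 0.08,"dy": -0.087,"dz": -0.3,"roll": 0,"grip": 1},
    {"dx": 0.08,"dy": -0.087,"dz": -0.6,"roll": 0,"grip": 1},
    {"dx": 0.08,"dy": -0.087,"dz": -0.9,"roll": 0,"grip": 1},
    {"dx": 0.08,"dy": -0.087,"dz": -1,"roll": 0,"grip": 1},
    {"dx": 0.08,"dy": -0.087,"dz": -1,"roll": 0,"grip": 1}
  ]
}}

```text
t: 3.2
tcp_pos: [0.4464, -0.3002, 0.0778]
orientation: [[-1.0, -0.019, -0.006], [-0.019, 1.0, 0.006], [0.006, 0.006, -1.0]]
wrist_force: [0.1, 0.9, 0.5]
opening: 0.085
gripper_force: 0.0
```

```bash
python3 - <<'E'
from h import *
s=robot.state();c=robot.camera("wrist");cv2.imwrite("pics/w1.png",c["frame"])
T=np.eye(4);T[:3,:3]=s["orientation"];T[:3,3]=s["tcp_pos"]
c["world_from_camera"]=T@np.array(c["T_tool_cam"]);w=pts(c);print(s["tcp_pos"])
for n,a in dict(handle=(.034,.041,0,511,0,383,200),ends=(.047,.053,0,511,0,383,200)).items():
    for P in comp(w,*a): desc(n,P)
E
```

```text
[ 0.44638132 -0.30021101  0.07783474]
handle 7070 mean [ 441.6 -307.3   38. ] rect [ 443.9 -307.2] [110.1  59.7] 0.8 pca 0.82
ends 2919 mean [ 377.1 -308.3   50. ] rect [ 377.4 -308.3] [20.2 40. ] 0.22 pca -89.11
ends 3574 mean [ 510.3 -306.2   50.1] rect [ 511.7 -306.2] [31.4 60. ] 0.74 pca -89.14
```

Call:
{"fn": "move_arm", "kwargs": {
  "moves": [
    {"dx": 0,"dy": -0.01,"dz": -0.2,"roll": 0.0,"grip": 1},
    {"dx": 0,"dy": -0.01,"dz": -0.4,"roll": 0,"grip": 1},
    {"dx": 0,"dy": -0.01,"dz": -0.44,"roll": 0,"grip": 1},
    {"dx": 0,"dy": -0.01,"dz": -0.44,"roll": 0,"grip": 1},
    {"dx": 0,"dy": -0.01,"dz": -0.44,"roll": 0,"grip": 1}
  ]
}}

```text
t: 3.75
tcp_pos: [0.4505, -0.307, 0.0173]
orientation: [[-1.0, -0.017, 0.002], [-0.017, 1.0, -0.002], [-0.002, -0.002, -1.0]]
wrist_force: [0.3, 0.4, 0.2]
opening: 0.0855
gripper_force: 0.0
```

Call:
{"fn": "move_arm", "kwargs": {
  "moves": [
    {"dx": -0.01,"dy": 0,"dz": -0.05,"roll": 0,"grip": 1},
    {"dx": -0.01,"dy": 0,"dz": -0.05,"roll": 0,"grip": 1},
    {"dx": -0.01,"dy": 0,"dz": -0.05,"roll": 0,"grip": -1},
    {"dx": -0.01,"dy": 0,"dz": -0.05,"roll": 0,"grip": -1},
    {"dx": -0.01,"dy": 0,"dz": -0.05,"roll": 0,"grip": -1},
    {"dx": -0.01,"dy": 0,"dz": -0.05,"roll": 0,"grip": -1},
    {"dx": -0.01,"dy": 0,"dz": -0.05,"roll": 0,"grip": -1},
    {"dx": -0.01,"dy": 0,"dz": -0.05,"roll": 0,"grip": -1}
  ]
}}

```text
t: 4.55
tcp_pos: [0.448, -0.3066, 0.0082]
orientation: [[-1.0, -0.017, 0.001], [-0.017, 1.0, -0.001], [-0.001, -0.001, -1.0]]
wrist_force: [-0.1, -0.1, 3.7]
opening: 0.0251
gripper_force: 59.9
```

Call:
{"fn": "move_arm", "kwargs": {
  "moves": [
    {"dx": 0,"dy": 0,"dz": 0,"roll": 0,"grip": -1},
    {"dx": 0,"dy": 0,"dz": 0,"roll": 0,"grip": -1},
    {"dx": 0,"dy": 0,"dz": 0,"roll": 0,"grip": -1}
  ]
}}

```text
t: 4.85
tcp_pos: [0.448, -0.3066, 0.0082]
orientation: [[-1.0, -0.017, 0.001], [-0.017, 1.0, -0.001], [-0.001, -0.001, -1.0]]
wrist_force: [0.2, -1.0, 3.1]
opening: 0.0252
gripper_force: 59.9
```

Call:
{"fn": "move_arm", "kwargs": {
  "moves": [
    {"dx": 0,"dy": 0,"dz": 0.2,"roll": 0,"grip": -1},
    {"dx": 0,"dy": 0,"dz": 0.5,"roll": 0,"grip": -1},
    {"dx": -0.14,"dy": 0,"dz": 0.7,"roll": -0.02,"grip": -1},
    {"dx": -0.28,"dy": 0.1,"dz": 0.7,"roll": -0.039,"grip": -1},
    {"dx": -0.28,"dy": 0.4,"dz": 0.7,"roll": -0.039,"grip": -1},
    {"dx": -0.28,"dy": 0.7,"dz": 0.7,"roll": -0.039,"grip": -1},
    {"dx": -0.28,"dy": 1,"dz": 0.7,"roll": -0.039,"grip": -1},
    {"dx": -0.28,"dy": 1,"dz": 0.7,"roll": -0.039,"grip": -1}
  ]
}}

```text
t: 5.65
tcp_pos: [0.4019, -0.1501, 0.1109]
orientation: [[-0.999, 0.039, -0.006], [0.039, 0.999, 0.006], [0.006, 0.006, -1.0]]
wrist_force: [-1.1, -0.4, -1.7]
opening: 0.0251
gripper_force: 59.8
```

Call:
{"fn": "move_arm", "kwargs": {
  "moves": [
    {"dx": 0,"dy": 0.25,"dz": 0,"roll": 0,"grip": -1},
    {"dx": 0,"dy": 0.5,"dz": 0,"roll": 0,"grip": -1},
    {"dx": 0,"dy": 0.75,"dz": 0,"roll": 0,"grip": -1},
    {"dx": 0,"dy": 0.99,"dz": 0,"roll": 0,"grip": -1},
    {"dx": 0,"dy": 0.99,"dz": 0,"roll": 0,"grip": -1},
    {"dx": 0,"dy": 0.99,"dz": 0,"roll": 0,"grip": -1},
    {"dx": 0,"dy": 0.99,"dz": 0,"roll": 0,"grip": -1}
  ]
}}

```text
t: 6.35
tcp_pos: [0.4053, -0.0083, 0.1124]
orientation: [[-0.999, 0.045, -0.001], [0.045, 0.999, -0.0], [0.001, -0.0, -1.0]]
wrist_force: [-0.2, -0.0, -1.6]
opening: 0.0249
gripper_force: 60.3
```

```bash
python3 - <<'E'
from h import *
c=robot.camera("top");w=pts(c);cv2.imwrite("pics/t2.png",c["frame"][130:330,180:380])
print(robot.state()["tcp_pos"])
for P in comp(w,.1,.15,240,310,175,330): desc("tap?",P)
for P in comp(w,.078,.086,235,315,170,250): desc("mould",P)
c=robot.camera("scene");cv2.imwrite("pics/s2.png",c["frame"][100:300,100:360])
s=robot.state();c=robot.camera("wrist")
T=np.eye(4);T[:3,:3]=s["orientation"];T[:3,3]=s["tcp_pos"]
c["world_from_camera"]=T@np.array(c["T_tool_cam"]);w=pts(c)
for P in comp(w,.11,.165,0,511,0,383,200): desc("tapper wrist",P)
cv2.imwrite("pics/w2.png",c["frame"])
E
```

```text
[ 0.40546903 -0.00855655  0.11254867]
mould 1286 mean [575.  -15.4  82.3] rect [575.8 -14.7] [99.7 99.1] 88.95 pca 27.93
tapper wrist 26932 mean [375.2  -6.4 147.3] rect [391.3  -6.2] [ 84.8 135.6] 66.35 pca -2.76
```

View pics/w2.png

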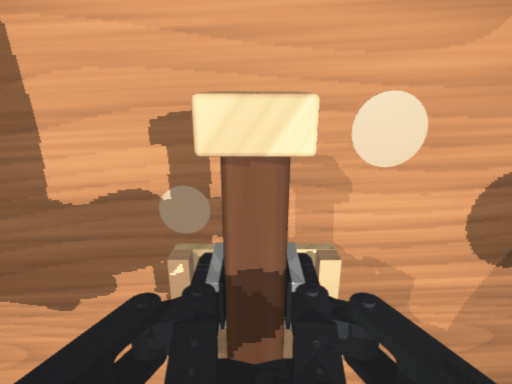

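The wrist view shows the tapper held straight, with its end block at (256,125), and centred between the rails at (180,265) and (328,265). I'll lower it behind the mould and then approach.

Call:
{"fn": "move_arm", "kwargs": {
  "moves": [
    {"dx": 0,"dy": 0,"dz": -0.2,"roll": 0,"grip": -1},
    {"dx": 0,"dy": 0,"dz": -0.4,"roll": 0,"grip": -1},
    {"dx": 0,"dy": 0,"dz": -0.53,"roll": 0,"grip": -1},
    {"dx": 0,"dy": 0,"dz": -0.53,"roll": 0,"grip": -1},
    {"dx": 0,"dy": 0,"dz": -0.53,"roll": 0,"grip": -1},
    {"dx": 0,"dy": 0,"dz": -0.53,"roll": 0,"grip": -1}
  ]
}}

```text
t: 7.1
tcp_pos: [0.407, -0.0082, 0.0345]
orientation: [[-0.999, 0.045, 0.002], [0.045, 0.999, -0.0], [-0.002, -0.0, -1.0]]
wrist_force: [-0.2, 0.1, -2.1]
opening: 0.025
gripper_force: 60.2
```

Call:
{"fn": "move_arm", "kwargs": {
  "moves": [
    {"dx": 0.06,"dy": -0.003,"dz": 0,"roll": 0,"grip": -1},
    {"dx": 0.12,"dy": -0.006,"dz": 0,"roll": 0,"grip": -1},
    {"dx": 0.18,"dy": -0.009,"dz": 0,"roll": 0,"grip": -1},
    {"dx": 0.18,"dy": -0.009,"dz": 0,"roll": 0,"grip": -1},
    {"dx": 0.18,"dy": -0.009,"dz": 0,"roll": 0,"grip": -1}
  ]
}}

```text
t: 7.6
tcp_pos: [0.433, -0.009, 0.0334]
orientation: [[-0.999, 0.044, -0.0], [0.044, 0.999, 0.0], [0.0, 0.0, -1.0]]
wrist_force: [0.0, 0.4, -2.1]
opening: 0.0253
gripper_force: 60.2
```

Call:
{"fn": "move_arm", "kwargs": {
  "moves": [
    {"dx": 0.04,"dy": -0.002,"dz": 0,"roll": 0,"grip": -1},
    {"dx": 0.08,"dy": -0.004,"dz": 0,"roll": 0,"grip": -1},
    {"dx": 0.11,"dy": -0.005,"dz": 0,"roll": 0,"grip": -1},
    {"dx": 0.14,"dy": -0.006,"dz": 0,"roll": 0,"grip": -1},
    {"dx": 0.17,"dy": -0.007,"dz": 0,"roll": 0,"grip": -1},
    {"dx": 0.2,"dy": -0.009,"dz": 0,"roll": 0,"grip": -1},
    {"dx": 0.22,"dy": -0.01,"dz": 0,"roll": 0,"grip": -1}
  ]
}}

```text
t: 8.3
tcp_pos: [0.4643, -0.0103, 0.0328]
orientation: [[-0.999, 0.044, -0.003], [0.044, 0.999, 0.0], [0.003, 0.0, -1.0]]
wrist_force: [-3.9, 0.5, -0.5]
opening: 0.0247
gripper_force: 60.6
```

Call:
{"fn": "move_arm", "kwargs": {
  "moves": [
    {"dx": -0.03,"dy": 0.002,"dz": 0,"roll": 0,"grip": -1},
    {"dx": -0.08,"dy": 0.004,"dz": 0,"roll": 0,"grip": -1},
    {"dx": -0.08,"dy": 0.004,"dz": 0,"roll": 0,"grip": -1},
    {"dx": -0.08,"dy": 0.004,"dz": 0,"roll": 0,"grip": -1},
    {"dx": -0.08,"dy": 0.004,"dz": 0,"roll": 0,"grip": -1}
  ]
}}

```text
t: 8.8
tcp_pos: [0.4539, -0.01, 0.0335]
orientation: [[-0.999, 0.045, 0.001], [0.045, 0.999, -0.0], [-0.001, -0.0, -1.0]]
wrist_force: [-0.6, 0.0, -2.3]
opening: 0.0254
gripper_force: 60.3
```

```bash
cat > look.py <<'E'
from h import *
c=robot.camera("top");w=pts(c)
print(robot.state()["tcp_pos"])
for P in comp(w,.078,.086,235,315,150,250): desc("mould",P); print(np.round([P[:,0].min(),P[:,0].max()],4))
cv2.imwrite("pics/tmp.png",cv2.resize(c["frame"][120:300,200:350],None,fx=3,fy=3))
E
python3 look.py
```

```text
[ 0.45394928 -0.0099864   0.03352504]
mould 1246 mean [594.1 -16.3  82.3] rect [595.  -15.1] [99.6 99.7] 88.82 pca -82.07
[0.5448 0.645 ]
```

View pics/tmp.png

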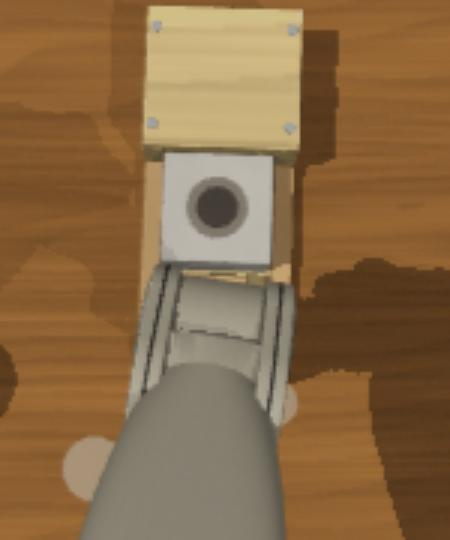

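Top view: the mould, at about (217,205) in the crop, has moved 19 mm toward the tunnel and the tool is drawn clear. On to the second tap.

Call:
{"fn": "move_arm", "kwargs": {
  "moves": [
    {"dx": 0.04,"dy": -0.002,"dz": 0,"roll": 0,"grip": -1},
    {"dx": 0.07,"dy": -0.004,"dz": 0,"roll": 0,"grip": -1},
    {"dx": 0.1,"dy": -0.005,"dz": 0,"roll": 0,"grip": -1},
    {"dx": 0.13,"dy": -0.006,"dz": 0,"roll": 0,"grip": -1},
    {"dx": 0.16,"dy": -0.007,"dz": 0,"roll": 0,"grip": -1},
    {"dx": 0.19,"dy": -0.009,"dz": 0,"roll": 0,"grip": -1},
    {"dx": 0.21,"dy": -0.01,"dz": 0,"roll": 0,"grip": -1}
  ]
}}

```text
t: 9.55
tcp_pos: [0.484, -0.0112, 0.0328]
orientation: [[-0.999, 0.044, -0.003], [0.044, 0.999, 0.0], [0.003, 0.0, -1.0]]
wrist_force: [-4.5, 0.7, -0.5]
opening: 0.0251
gripper_force: 60.7
```

Call:
{"fn": "move_arm", "kwargs": {
  "moves": [
    {"dx": -0.03,"dy": 0.002,"dz": 0,"roll": 0,"grip": -1},
    {"dx": -0.08,"dy": 0.004,"dz": 0,"roll": 0,"grip": -1},
    {"dx": -0.08,"dy": 0.004,"dz": 0,"roll": 0,"grip": -1},
    {"dx": -0.08,"dy": 0.004,"dz": 0,"roll": 0,"grip": -1},
    {"dx": -0.08,"dy": 0.004,"dz": 0,"roll": 0,"grip": -1}
  ]
}}

```text
t: 10.05
tcp_pos: [0.4734, -0.0109, 0.0335]
orientation: [[-0.999, 0.045, 0.001], [0.045, 0.999, -0.0], [-0.001, -0.0, -1.0]]
wrist_force: [0.4, -0.6, -2.5]
opening: 0.0253
gripper_force: 60.3
```

```bash
python3 look.py
```

```text
[ 0.47344698 -0.01088121  0.03351845]
mould 1036 mean [605.9 -17.2  82.4] rect [606.5 -16.2] [99.3 83.5] 87.69 pca 80.59
[0.5637 0.6501]
```

Call:
{"fn": "move_arm", "kwargs": {
  "moves": [
    {"dx": 0.04,"dy": -0.002,"dz": 0,"roll": 0,"grip": -1},
    {"dx": 0.07,"dy": -0.004,"dz": 0,"roll": 0,"grip": -1},
    {"dx": 0.1,"dy": -0.005,"dz": 0,"roll": 0,"grip": -1},
    {"dx": 0.13,"dy": -0.006,"dz": 0,"roll": 0,"grip": -1},
    {"dx": 0.16,"dy": -0.007,"dz": 0,"roll": 0,"grip": -1},
    {"dx": 0.19,"dy": -0.009,"dz": 0,"roll": 0,"grip": -1},
    {"dx": 0.21,"dy": -0.01,"dz": 0,"roll": 0,"grip": -1}
  ]
}}

```text
t: 10.8
tcp_pos: [0.5034, -0.0121, 0.0328]
orientation: [[-0.999, 0.044, -0.003], [0.044, 0.999, 0.0], [0.003, 0.0, -1.0]]
wrist_force: [-3.7, -0.5, -0.9]
opening: 0.0253
gripper_force: 60.7
```

Call:
{"fn": "move_arm", "kwargs": {
  "moves": [
    {"dx": -0.03,"dy": 0.002,"dz": 0,"roll": 0,"grip": -1},
    {"dx": -0.08,"dy": 0.004,"dz": 0,"roll": 0,"grip": -1},
    {"dx": -0.08,"dy": 0.004,"dz": 0,"roll": 0,"grip": -1},
    {"dx": -0.08,"dy": 0.004,"dz": 0,"roll": 0,"grip": -1},
    {"dx": -0.08,"dy": 0.004,"dz": 0,"roll": 0,"grip": -1}
  ]
}}

```text
t: 11.3
tcp_pos: [0.4929, -0.0118, 0.0335]
orientation: [[-0.999, 0.044, 0.001], [0.044, 0.999, -0.0], [-0.001, -0.0, -1.0]]
wrist_force: [0.6, 0.1, -1.1]
opening: 0.0249
gripper_force: 60.3
```

```bash
python3 look.py
```

```text
[ 0.49294996 -0.01175515  0.03352346]
mould 727 mean [618.1 -19.   82.4] rect [616.9 -16.6] [98.8 63. ] 87.44 pca 81.31
[0.5835 0.6503]
```

Call:
{"fn": "move_arm", "kwargs": {
  "moves": [
    {"dx": 0.04,"dy": -0.002,"dz": 0,"roll": 0,"grip": -1},
    {"dx": 0.07,"dy": -0.003,"dz": 0,"roll": 0,"grip": -1},
    {"dx": 0.09,"dy": -0.004,"dz": 0,"roll": 0,"grip": -1},
    {"dx": 0.11,"dy": -0.005,"dz": 0,"roll": 0,"grip": -1}
  ]
}}

```text
t: 11.75
tcp_pos: [0.5072, -0.0123, 0.0328]
orientation: [[-0.999, 0.045, -0.004], [0.045, 0.999, 0.0], [0.004, 0.0, -1.0]]
wrist_force: [-5.3, -0.1, 1.9]
opening: 0.0248
gripper_force: 60.8
```

Call:
{"fn": "move_arm", "kwargs": {
  "moves": [
    {"dx": 0.01,"dy": -0.001,"dz": 0,"roll": 0,"grip": -1},
    {"dx": 0.02,"dy": -0.001,"dz": 0,"roll": 0,"grip": -1}
  ]
}}

```text
t: 11.95
tcp_pos: [0.511, -0.0125, 0.0328]
orientation: [[-0.999, 0.044, -0.002], [0.044, 0.999, 0.0], [0.002, 0.0, -1.0]]
wrist_force: [-2.4, 0.8, -0.6]
opening: 0.0252
gripper_force: 60.6
```

Call:
{"fn": "move_arm", "kwargs": {
  "moves": [
    {"dx": 0.01,"dy": 0,"dz": 0,"roll": 0,"grip": -1},
    {"dx": 0.02,"dy": -0.001,"dz": 0,"roll": 0,"grip": -1}
  ]
}}

```text
t: 12.15
tcp_pos: [0.5149, -0.0127, 0.033]
orientation: [[-0.999, 0.044, -0.001], [0.044, 0.999, 0.0], [0.001, 0.0, -1.0]]
wrist_force: [-2.5, 0.3, -2.8]
opening: 0.0252
gripper_force: 60.3
```

Call:
{"fn": "move_arm", "kwargs": {
  "moves": [
    {"dx": 0.01,"dy": 0,"dz": 0,"roll": 0,"grip": -1},
    {"dx": 0.02,"dy": -0.001,"dz": 0,"roll": 0,"grip": -1}
  ]
}}

```text
t: 12.35
tcp_pos: [0.5181, -0.0129, 0.0331]
orientation: [[-0.999, 0.044, -0.0], [0.044, 0.999, 0.0], [0.0, 0.0, -1.0]]
wrist_force: [-2.6, 0.9, -3.3]
opening: 0.0247
gripper_force: 60.2
```

Call:
{"fn": "move_arm", "kwargs": {
  "moves": [
    {"dx": 0.01,"dy": 0,"dz": 0,"roll": 0,"grip": -1},
    {"dx": 0.02,"dy": -0.001,"dz": 0,"roll": 0,"grip": -1}
  ]
}}

```text
t: 12.55
tcp_pos: [0.5204, -0.0129, 0.0331]
orientation: [[-0.999, 0.045, -0.002], [0.045, 0.999, 0.0], [0.002, 0.0, -1.0]]
wrist_force: [-4.9, 0.0, -1.6]
opening: 0.0247
gripper_force: 60.2
```

Call:
{"fn": "move_arm", "kwargs": {
  "moves": [
    {"dx": 0.01,"dy": 0,"dz": 0,"roll": 0,"grip": -1},
    {"dx": 0.02,"dy": -0.001,"dz": 0,"roll": 0,"grip": -1}
  ]
}}

```text
t: 12.75
tcp_pos: [0.5204, -0.0128, 0.0328]
orientation: [[-0.999, 0.045, -0.007], [0.045, 0.999, 0.0], [0.007, 0.0, -1.0]]
wrist_force: [-12.4, -0.1, 6.8]
opening: 0.0253
gripper_force: 61.3
```

Call:
{"fn": "move_arm", "kwargs": {
  "moves": [
    {"dx": -0.04,"dy": 0.002,"dz": 0,"roll": 0,"grip": -1},
    {"dx": -0.1,"dy": 0.005,"dz": 0,"roll": 0,"grip": -1},
    {"dx": -0.1,"dy": 0.005,"dz": 0,"roll": 0,"grip": -1},
    {"dx": -0.1,"dy": 0.005,"dz": 0,"roll": 0,"grip": -1},
    {"dx": -0.1,"dy": 0.005,"dz": 0,"roll": 0,"grip": -1}
  ]
}}

```text
t: 13.25
tcp_pos: [0.51, -0.0126, 0.0337]
orientation: [[-0.999, 0.045, 0.002], [0.045, 0.999, -0.0], [-0.002, -0.0, -1.0]]
wrist_force: [0.7, -0.2, -1.8]
opening: 0.025
gripper_force: 60.3
```

```bash
python3 look.py
```

```text
[ 0.50991374 -0.01256999  0.03367219]
mould 399 mean [631.2 -20.9  82.4] rect [633.3 -17.8] [100.  38.] 80.6 pca 83.43
[0.6071 0.6507]
```

View pics/tmp.png

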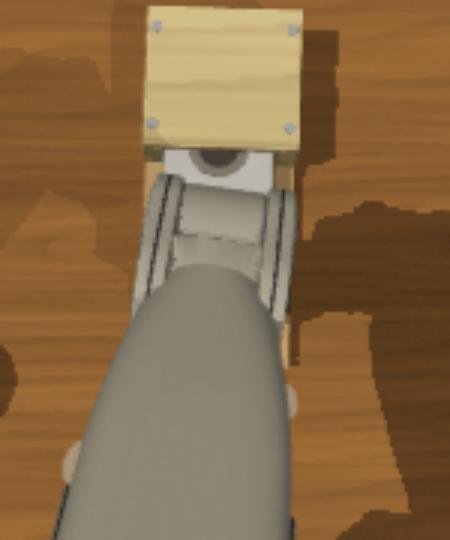

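The hand hides the mould's near edge here, at about (220,190), so vision can't measure it. The contact does: the TCP stalled at x = 0.5204 while the force rose to 12.4 N. That puts the far face at about x = 85 mm in the cradle, inside the stop range of 80 to 115 mm. I'll retreat and lay the tool down.

Call:
{"fn": "move_arm", "kwargs": {
  "moves": [
    {"dx": -0.2,"dy": 0.01,"dz": 0,"roll": 0,"grip": -1},
    {"dx": -0.45,"dy": 0.022,"dz": 0,"roll": 0,"grip": -1},
    {"dx": -0.66,"dy": 0.033,"dz": 0,"roll": 0,"grip": -1},
    {"dx": -0.66,"dy": 0.033,"dz": 0.1,"roll": 0,"grip": -1},
    {"dx": -0.66,"dy": 0.033,"dz": 0.35,"roll": 0,"grip": -1},
    {"dx": -0.66,"dy": 0.033,"dz": 0.65,"roll": 0,"grip": -1},
    {"dx": -0.66,"dy": 0.033,"dz": 0.65,"roll": 0,"grip": -1}
  ]
}}

```text
t: 14.0
tcp_pos: [0.4158, -0.0085, 0.1369]
orientation: [[-0.999, 0.044, 0.013], [0.044, 0.999, -0.002], [-0.013, -0.002, -1.0]]
wrist_force: [1.1, 0.0, -0.7]
opening: 0.025
gripper_force: 60.5
```

Call:
{"fn": "move_arm", "kwargs": {
  "moves": [
    {"dx": 0,"dy": -0.25,"dz": 0,"roll": 0,"grip": -1},
    {"dx": 0,"dy": -0.5,"dz": 0,"roll": 0,"grip": -1},
    {"dx": 0,"dy": -0.75,"dz": 0,"roll": 0,"grip": -1},
    {"dx": 0,"dy": -1,"dz": 0,"roll": 0,"grip": -1},
    {"dx": 0,"dy": -1,"dz": 0,"roll": 0,"grip": -1}
  ]
}}

```text
t: 14.5
tcp_pos: [0.4113, -0.1618, 0.1309]
orientation: [[-0.999, 0.05, 0.002], [0.05, 0.999, -0.003], [-0.002, -0.003, -1.0]]
wrist_force: [0.2, 0.1, -1.9]
opening: 0.0252
gripper_force: 60.5
```

Call:
{"fn": "move_arm", "kwargs": {
  "moves": [
    {"dx": 0.1,"dy": -0.25,"dz": 0,"roll": 0.02,"grip": -1},
    {"dx": 0.2,"dy": -0.5,"dz": 0,"roll": 0.04,"grip": -1},
    {"dx": 0.2,"dy": -0.75,"dz": 0,"roll": 0.04,"grip": -1},
    {"dx": 0.2,"dy": -1,"dz": 0,"roll": 0.04,"grip": -1},
    {"dx": 0.2,"dy": -1,"dz": 0,"roll": 0.04,"grip": -1},
    {"dx": 0.2,"dy": -1,"dz": 0,"roll": 0.04,"grip": -1}
  ]
}}

```text
t: 15.1
tcp_pos: [0.4398, -0.3074, 0.13]
orientation: [[-1.0, -0.017, -0.001], [-0.017, 1.0, 0.002], [0.001, 0.002, -1.0]]
wrist_force: [0.4, 0.9, -1.8]
opening: 0.025
gripper_force: 60.5
```

```bash
python3 look.py
```

```text
[ 0.43953144 -0.30640932  0.12992642]
mould 607 mean [623.7 -17.2  82.3] rect [624.5 -16.6] [99.  47.7] 87.14 pca 87.75
[0.5991 0.6504]
```

Call:
{"fn": "move_arm", "kwargs": {
  "moves": [
    {"dx": 0,"dy": 0,"dz": -0.25,"roll": 0,"grip": -1},
    {"dx": 0,"dy": 0,"dz": -0.5,"roll": 0,"grip": -1},
    {"dx": 0,"dy": 0,"dz": -0.68,"roll": 0,"grip": -1},
    {"dx": 0,"dy": 0,"dz": -0.74,"roll": 0,"grip": -1},
    {"dx": 0,"dy": 0,"dz": -0.77,"roll": 0,"grip": -1},
    {"dx": 0,"dy": 0,"dz": -0.79,"roll": 0,"grip": -1},
    {"dx": 0,"dy": 0,"dz": -0.8,"roll": 0,"grip": -1},
    {"dx": 0,"dy": 0,"dz": -0.8,"roll": 0,"grip": -1}
  ]
}}

```text
t: 15.95
tcp_pos: [0.441, -0.3082, 0.012]
orientation: [[-1.0, -0.019, 0.002], [-0.019, 1.0, -0.001], [-0.002, -0.002, -1.0]]
wrist_force: [-0.0, 0.2, -1.3]
opening: 0.025
gripper_force: 60.5
```

Call:
{"fn": "move_arm", "kwargs": {
  "moves": [
    {"dx": 0,"dy": 0,"dz": -0.01,"roll": 0,"grip": -1},
    {"dx": 0,"dy": 0,"dz": -0.02,"roll": 0,"grip": -1},
    {"dx": 0,"dy": 0,"dz": -0.02,"roll": 0,"grip": -1}
  ]
}}

```text
t: 16.25
tcp_pos: [0.4404, -0.3079, 0.0082]
orientation: [[-1.0, -0.018, 0.001], [-0.018, 1.0, -0.001], [-0.001, -0.001, -1.0]]
wrist_force: [1.1, -0.3, 0.2]
opening: 0.025
gripper_force: 60.7
```

On the table, so I'll release and rise.

Call:
{"fn": "move_arm", "kwargs": {
  "moves": [
    {"dx": 0,"dy": 0,"dz": 0,"roll": 0,"grip": 0},
    {"dx": 0,"dy": 0,"dz": 0,"roll": 0,"grip": 1},
    {"dx": 0,"dy": 0,"dz": 0,"roll": 0,"grip": 1},
    {"dx": 0,"dy": 0,"dz": 0,"roll": 0,"grip": 1},
    {"dx": 0,"dy": 0,"dz": 0,"roll": 0,"grip": 1},
    {"dx": 0,"dy": 0,"dz": 0,"roll": 0,"grip": 1}
  ]
}}

```text
t: 16.85
tcp_pos: [0.44, -0.3075, 0.0078]
orientation: [[-1.0, -0.018, -0.0], [-0.018, 1.0, 0.0], [0.0, 0.0, -1.0]]
wrist_force: [-0.3, -0.0, 0.4]
opening: 0.0854
gripper_force: 0.0
```

Call:
{"fn": "move_arm", "kwargs": {
  "moves": [
    {"dx": 0,"dy": 0,"dz": 0.1,"roll": 0,"grip": 1},
    {"dx": 0,"dy": 0,"dz": 0.3,"roll": 0,"grip": 1},
    {"dx": 0,"dy": 0,"dz": 0.6,"roll": 0,"grip": 1},
    {"dx": 0,"dy": 0,"dz": 0.9,"roll": 0,"grip": 1},
    {"dx": 0,"dy": 0,"dz": 0.9,"roll": 0,"grip": 1},
    {"dx": 0,"dy": 0,"dz": 0.9,"roll": 0,"grip": 1}
  ]
}}

```text
t: 17.45
tcp_pos: [0.441, -0.3084, 0.1444]
orientation: [[-1.0, -0.018, 0.003], [-0.018, 1.0, -0.003], [-0.003, -0.003, -1.0]]
wrist_force: [0.1, 0.5, -0.7]
opening: 0.0853
gripper_force: 0.0
```

```bash
python3 look.py; python3 - <<'E'
from h import *
s=robot.state();c=robot.camera("wrist")
T=np.eye(4);T[:3,:3]=s["orientation"];T[:3,3]=s["tcp_pos"]
c["world_from_camera"]=T@np.array(c["T_tool_cam"]);w=pts(c)
for n,a in dict(handle=(.034,.041,0,511,0,383,200),ends=(.047,.053,0,511,0,383,200)).items():
    for P in comp(w,*a): desc(n,P)
E
```

```text
[ 0.43983756 -0.30733435  0.14266716]
mould 588 mean [623.8 -16.8  82.3] rect [624.5 -16.5] [98.6 47.6] 87.73 pca 87.39
[0.5993 0.65  ]
handle 4218 mean [ 434.6 -307.4   38. ] rect [ 436.2 -308.7] [109.8  59.1] 1.98 pca 0.81
ends 1591 mean [ 369.8 -308.5   50.1] rect [ 370.  -308.5] [19.5 39.7] 1.05 pca -89.4
ends 2215 mean [ 503.6 -306.4   50.1] rect [ 504.4 -306.3] [30.7 60. ] 0.95 pca -89.03
```

The tapper lies flat on the table, with both ends 50 mm high, and the mould hasn't moved since. Handing in.

```bash
python3 -c "
from rig import robot
print(robot.hand_in())"
```

```text
the job is handed in; nothing more can be done
None
```

I tapped the mould about 74 mm in until I felt the stop (12.4 N wrist force, no further travel), laid the tapper on the table clear of the cradle, and handed the job in at about 17.5 s; no verdict came back.

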